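Knock a whole-mount wax block out of its mould and slide it onto the cold plate

TASK

Press the red-handled knock-out lever of the bench mould all the way down so that the wax block is lifted out of the cavity, then slide the block sideways onto the blue cold plate and up square against the dark steel rail along its back. Slide it gently and do not pick it up, because fresh wax chips when it is pinched; keep it off the black warm plate on the other side, and leave the other things on the bench where they are.

Things in the scene. Friction and masses are not known exactly. Their poses are not given: they have to be found in the camera images.
- mould: Aluminium bench mould, bolted down. Origin: underside centre of its box; +x points to the back, away from the lever. Box 116 mm (x) x 86 mm (y), flat rim at z = 75 mm; open cavity 92 x 62 mm, centred. Foot reaches to x = -120 mm. The cold plate stands at its left or right (y) side and the warm plate at the other, 6 to 10 mm from the box, parallel to it.
- ejector_top (a point): Centre of the top of the steel ejector plate, the cavity's moving floor (90 x 60 mm). It lies 42 mm above the bench with the lever up and 76.5 mm, 1.5 mm proud of the mould's rim, with the lever fully down. Axes as the mould's.
- lever (a joint): Knock-out lever at the front (-x) of the mould, turning about a level pin parallel to the mould's y at x = -72, z = 45 mm in its frame. 0 = up (arm slopes 0.25 rad up towards -x), 0.47 = fully down on its stop (0.22 rad below level). The ejector plate rises in proportion. Stiff: about 8 to 15 N at the handle; stays where it is left.
- lever_grip (a point): Centre of the lever's red cross handle, a round bar 18 mm thick and 70 mm long parallel to the mould's y, 80 mm from the pin. It moves down from about 65 mm to 28 mm above the bench. Axes as the lever's.
- block: Cream wax block with a green slotted cassette set in its top; starts in the cavity, on the ejector plate. 90 mm (x) x 60 mm (y); the wax is 23 mm high and the cassette (76 x 52 mm) 5 mm more, 28 mm in all. Origin: centre of its underside. x is its long axis, parallel to the mould's x at the start. Mass 0.11 to 0.23 kg, free to slide.
- cold_plate: Blue box with a bare aluminium top and a dark steel rail along its back edge; fixed. 190 mm (x) x 170 mm (y), flat top at z = 73 mm, 2 mm lower than the mould's rim. Origin: underside centre; +x points to the rail. Its axes are parallel to the mould's.
- rail (a point): Middle of the rail's front face at the height of the cold plate's top; x points from the front into the rail, y along it, z up. The rail is 170 mm long, stands 15 mm above the top, and its face lies 83 mm behind (+x of) the plate's centre.
- warm_plate: Cream box with a black top, no rail, on the other side of the mould; fixed. Same outline, 190 x 170 mm, top at z = 73 mm. Origin: underside centre; axes parallel to the mould's.
- slides: Bystander: white holder with green glass slides, 82 x 34 x 22 mm, standing on the warm plate. Origin: underside centre.
- wash_bottle: Bystander: white bottle with a blue cap, 70 mm across, 170 mm tall, on the bench. Origin: underside centre.
- base_moulds: Bystander: stack of steel base moulds, 95 x 70 x 46 mm, on the bench. Origin: underside centre.
- scraper: Bystander: spatula with a dark handle, 190 mm long, lying on the bench. Origin near its middle.
Not all that is in view belongs to the job. Of the things like the block, leave any that is orange; of the rest the smaller one is meant.

How it is judged (in metres and radians):
On the way, in this order (a step that is already met when the one before it is completed fails the run):
1. the lever is fully down (within 0.02 rad) and the block, lifted out, still lies level on the ejector plate (value of joint lever above 0.45 rad and horizontal distance between block and mould below 0.01 m and z of block in the frame of mould above 0.074 m and angle between block's own z axis and vertical below 0.06 rad), for 0.2 s.
2. the block lies flat on the cold plate, wholly off the mould (y of block in the frame of rail between -0.055 and 0.055 m and z of block in the frame of rail below 0.004 m and angle between block's own z axis and vertical below 0.06 rad), for 0.1 s.
At the end, for the whole second after the job is handed in: The block rests flat and still, cassette up, wholly on the cold plate (its centre within 55 mm of the plate's middle along the rail), one short end within 5 mm of the rail's face and square to it within 0.08 rad. Where the lever is left does not matter (all of step 2 and x of block in the frame of rail between -0.05 and -0.04 m and z of block in the frame of rail above -0.004 m and angle between the x axis of block and the x axis of rail, either way round below 0.08 rad and linear speed of block below 0.01 m/s); the robot touches nothing.
It fails at once if the block is picked up (its underside more than 12 mm above the raised ejector plate) (z of block in the frame of mould above 0.089 m).
It fails at once if the block is tipped by more than 0.3 rad (angle between block's own z axis and vertical above 0.3 rad).
It fails at once if the block is rammed or pinched: more than 40 N between it and the fingers (contact force between the fingers and block above 40 N).
It fails at once if the block touches the warm plate (contact force between block and warm_plate above 0.3 N).
It fails at once if a bystander is moved by more than 30 mm (distance of any of slides, wash_bottle, base_moulds, scraper from where it was at the start of the episode above 0.03 m).
It also fails if it takes over 53 s, if anything falls off the work surface, if the arm or the gripper's body presses on something with over 40 N, if the wrist force passes 120 N, or if a joint passes its speed limit or range.

ROBOT

A 7-joint arm with a two-finger parallel gripper is mounted at the origin on the work surface. World frame = base frame: x ahead of the robot, y to its left, z up, the work surface at z = 0. Lengths are in m, angles in degrees, forces in N, time in s.
With the tool pointing down it reaches from about 0.35 to 0.775 m from the base axis. Payload 3.1 kg.
Tool frame: the origin (TCP) lies on the centre line of the jaws, within the pads' length; the fingertips stand 17 mm ahead of it and the grasp point (between the pads) lies 2 mm behind it (robot.tip_reach is the distance from the TCP to the fingertips, in m); z points along the fingers, y is the line along which they close (so a half turn about z gives the same grasp; the last joint's range is limited). The gripper opens to 85 mm and grips with 20 to 120 N. Pads are 22 mm wide; open, the fingers measure 114 mm over their backs; the gripper's body (76 mm by 85 mm) begins 54 mm behind the grasp point. The pads swing forward as they close: fully open they stand 13 mm farther back than shut.
Start: joints at [69.288, 17.813, 0.802, 86.603, -0.252, 75.585, -1.558], TCP at [0.173, -0.522, 0.248] pointing down, gripper open.
Joint ranges: [-154.91, 154.91], [-16.99, 109.72], [-72.82, 74.43], [7.12, 147.25], [-82.49, 262.49], [11.32, 116.49], [-174.64, 174.64]. Speed limits (degrees/s): [159.86, 159.86, 180, 180, 180, 180, 180].

INTERFACE

Orientations are given as [roll, pitch, yaw] about the fixed x, y, z axes, in that order (R = Rz(yaw) Ry(pitch) Rx(roll)).
In Python, from station import robot, fingers, vision, workorder, recognise gives the robot as it stands. Calls block until the motion is done:
- robot.move_to(position, orientation): joint-space move of the TCP to a pose.
- robot.line_to(position, orientation=None, velocity=0.15, f_stop=None): straight line of the TCP; orientation=None keeps the orientation; velocity is the mean speed in m/s. With f_stop (N) it stops when the force on the tool has changed by that much, and returns True; else False.
- robot.move_j(angles): joint-space move.
- fingers.gripper_to(opening, force=None): opening from 0.0 (shut) to 1.0 (fully open); force is the grip in N (None keeps the last); returns when the fingers have stopped.
- robot.pause(seconds).
- robot.inverse_kinematics(position, orientation): joint angles nearest the present ones, or None.
- vision.grab_frame(name): name is "side" or "top"; returns the picture (384x512x3 uint8, red, green, blue); there is no depth.
- vision.calibration(name): a dict with "mtx" (3x3 intrinsics, pixels), "k1" (the pictures are not rectified: a ray, as slopes to the right and down, at radius r is drawn at 1 + k1 r^2 times it, then the intrinsics apply), "extrinsics" (4x4, takes a point from world to camera coordinates). Camera axes: x right, y up, looking along -z (the intrinsics and any distortion apply to the point x, -y, -z); pixel columns grow to the right and rows downward; lengths in m; the calibration is good to about 2 mm. A picture is of the moment at which its call begins. calibration takes no time and is no camera call.
A pose or a line that the arm cannot do raises robot.PlanningError and nothing moves.
- workorder.close_job(): hands the job in; it is judged then, once.
Trained networks look in the newest picture that a camera, given by its name, has taken for a name from the list of things; names that differ only in an ending like _2 or _b are one class to them, and where a whole thing is asked for, a point or a joint stands for the part that bears it (a point fixed in the world has none). Each returns a list of dicts, best first, with "p" (0 to 1); they miss things now and then, are a little off and sometimes report something else, mostly with a low value. They report only what shows in the picture. A call takes as long as a camera call. They do not tell look-alikes from the thing itself.
- recognise(label, camera): "rect" ([centre column, centre row, width, height] in pixels, round what is visible of it).
Readings, each from a call of its own:
- robot.current_time_s(): time.
- robot.current_joint_positions(): joint angles.
- robot.current_dq(): joint speeds.
- robot.current_joint_torque(): joint torques, N m.
- robot.current_tool_pos(): TCP position.
- robot.current_eef_rot(): TCP orientation.
- robot.current_contact_force(): force on the tool from outside, world axes, zero at the start.
- robot.current_torque(): the same for the moment, N m.
- robot.current_finger_gap(): opening from 0.0 (shut) to 1.0 (fully open).
- robot.current_gripper_force(): force on a finger pad.
Only numpy, scipy, OpenCV 4.12 (cv2) and the standard library are available. Lean on these libraries where they do the work, as an engineer would, in place of code of your own. Each camera call takes 0.05 s, during which the arm holds its last target. There are 200 camera calls.

## Working session

There is one attempt and no reset: what is moved stays moved. The work goes in short steps, each a Python script; the robot and the scene stay as the last script left them, time stands still between calls to the robot, and variables do not carry over. Pictures are saved under pics/ and viewed, at most 10 in all, crops included, and the job is handed in when it is done.

```bash
ls; mkdir -p pics
python3 - <<'E'
from station import robot, fingers, vision, workorder, recognise
import cv2
for n in("top","side"):
    f=vision.grab_frame(n); cv2.imwrite(f"pics/{n}0.png",cv2.resize(f[:,:,::-1],(800,600),interpolation=cv2.INTER_CUBIC))
    c=vision.calibration(n); print(n,c)
    for l in("mould","block","lever","lever_grip","cold_plate","warm_plate"):
        print(l,[(r['rect'],r['p']) for r in recognise(l,n)])
E
```

```text
pics
top {'mtx': array([[357.9800191 ,   0.        , 256.74182582],
       [  0.        , 357.9800191 , 190.01580965],
       [  0.        ,   0.        ,   1.        ]]), 'k1': -0.11325676816709612, 'extrinsics': array([[-0.00819825, -0.99978246, -0.01917857,  0.00701486],
       [ 0.99632844, -0.00980142,  0.08505037, -0.5041415 ],
       [-0.08521985, -0.01841089,  0.99619206, -1.02206775],
       [ 0.        ,  0.        ,  0.        ,  1.        ]])}
mould [([264.0, 179.1, 40.7, 77.5], 0.84)]
block [([260.1, 164.7, 25.4, 33.0], 0.92), ([244.2, 101.1, 44.9, 32.3], 0.9), ([238.1, 243.0, 31.7, 22.6], 0.85)]
lever [([268.4, 203.1, 22.9, 30.2], 0.49)]
lever_grip []
cold_plate [([214.4, 174.4, 69.0, 74.1], 0.59)]
warm_plate [([306.9, 151.2, 66.9, 75.4], 0.77), ([261.8, 164.8, 28.6, 32.0], 0.63)]
side {'mtx': array([[477.13993328,   0.        , 251.69048601],
       [  0.        , 477.13993328, 193.66257588],
       [  0.        ,   0.        ,   1.        ]]), 'k1': -0.007541591204713234, 'extrinsics': array([[-0.99873304, -0.04982164,  0.00707915,  0.51334056],
       [ 0.03907059, -0.67905752,  0.73304459, -0.06854519],
       [-0.03171433,  0.73239244,  0.68014374, -1.61165062],
       [ 0.        ,  0.        ,  0.        ,  1.        ]])}
mould [([247.8, 193.6, 70.9, 28.7], 0.72)]
block [([302.2, 217.9, 22.9, 19.5], 0.82), ([231.3, 189.4, 27.0, 11.1], 0.69), ([172.0, 208.9, 36.8, 34.1], 0.57)]
lever [([267.1, 190.6, 30.2, 16.2], 0.47)]
lever_grip [([265.1, 189.8, 28.7, 20.9], 0.69)]
cold_plate [([238.8, 225.3, 66.7, 55.8], 0.77)]
warm_plate [([229.5, 172.7, 57.2, 46.7], 0.56)]
```

View pics/top0.png

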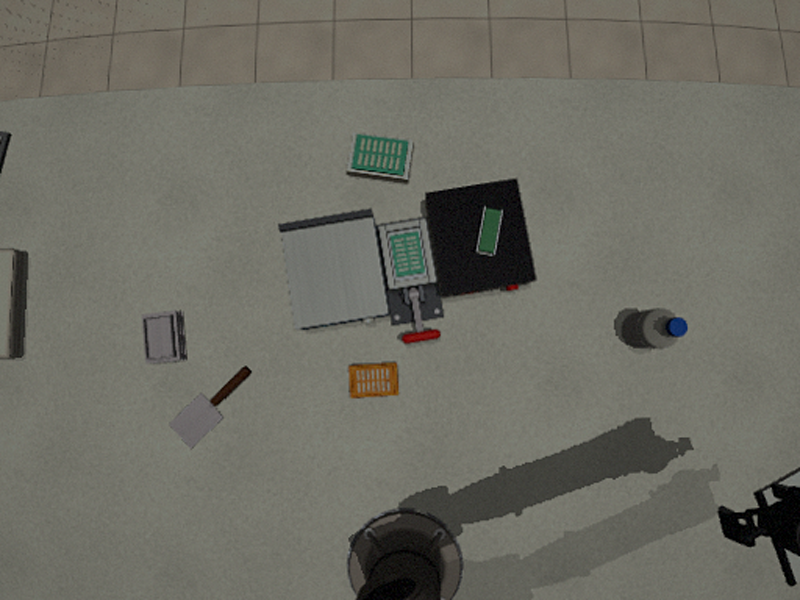

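View pics/side0.png

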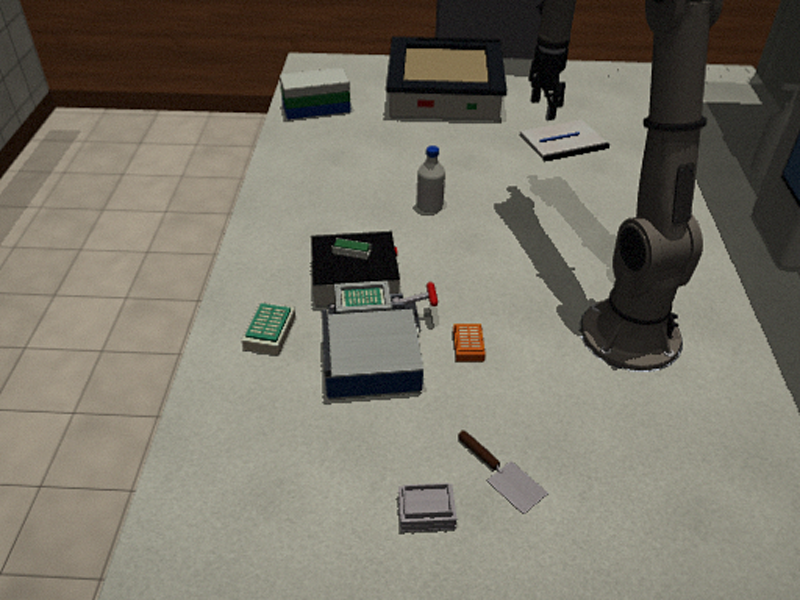

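Look-alikes for the block, in the 800x600 top view: green and white at (407,252) in the mould cavity, a larger green one at (381,157), and an orange one at (373,380). I choose the one in the mould, since it is the smaller non-orange one. The cold plate is on the left (+y) with its rail at the back, the lever's red handle is at (421,336), and the mould yaw is about +10°. Next I'll measure, with one close crop.

```bash
cat > h.py <<'E'
import numpy as np, cv2
from station import robot, fingers, vision, workorder, recognise
F=np.diag([1.,-1,-1])
def cam(n):
    c=vision.calibration(n);E=c['extrinsics'];return c['mtx'],np.array([c['k1'],0,0,0.]),F@E[:3,:3],F@E[:3,3]
def back(n,px,z):
    K,d,R,t=cam(n);u=cv2.undistortPoints(np.float64(px).reshape(-1,1,2),K,d)[:,0]
    r=np.c_[u,np.ones(len(u))]@R; o=-R.T@t
    return o+r*((z-o[2])/r[:,2:])
def proj(n,P):
    K,d,R,t=cam(n);return cv2.projectPoints(np.float64(P),cv2.Rodrigues(R)[0],t,K,d)[0][:,0]
def comps(mask,amin):
    c,_=cv2.findContours(mask.astype(np.uint8),cv2.RETR_EXTERNAL,cv2.CHAIN_APPROX_NONE)
    return [a for a in c if cv2.contourArea(a)>amin]
def rect(n,cnt,z):
    (c,s,a)=cv2.minAreaRect(np.float32(back(n,cnt,z)[:,:2]*1000));return np.round(c,1),np.round(s,1),round(a,1)
E
cat > m.py <<'E'
from h import *
n="top";f=np.mean([vision.grab_frame(n).astype(float) for _ in range(4)],0)
cv2.imwrite("pics/raw.png",f[:,:,::-1].astype(np.uint8))
h=cv2.cvtColor(f.astype(np.uint8),cv2.COLOR_RGB2HSV).astype(int)
H,S,V=h[...,0],h[...,1],h[...,2]
roi=np.zeros(V.shape,bool);roi[100:225,165:350]=1
for nm,m,z,a in(("black",V<28,.073,400),("red",((H<8)|(H>172))&(S>150)&(V>60),.07,15),("green",(H>60)&(H<95)&(S>90),.07,60),("light",(V>125)&(S<40),.073,200)):
    for c in comps(m&roi,a): print(nm,rect(n,c,z),c[:,0].min(0),c[:,0].max(0))
cr=cv2.resize(f[105:230,170:350,::-1].astype(np.uint8),None,fx=4.4,fy=4.4,interpolation=cv2.INTER_CUBIC)
cv2.imwrite("pics/crop.png",cr)
E
python3 m.py
```

```text
black (array([ 606.1, -134.5]), array([191. , 177.5]), 8.7) [273 115] [341 188]
red (array([431.1, -31.4]), array([15.9, 66.8]), 8.9) [257 211] [281 219]
green (array([578.3,  -9.2]), array([74. , 49.8]), 8.9) [250 149] [271 176]
green (array([ 620.6, -157.6]), array([26.4, 80.1]), 79.3) [307 133] [319 161]
green (array([743. ,  41.8]), array([97.2, 32.6]), 89.0) [225 100] [259 111]
```

View pics/crop.png

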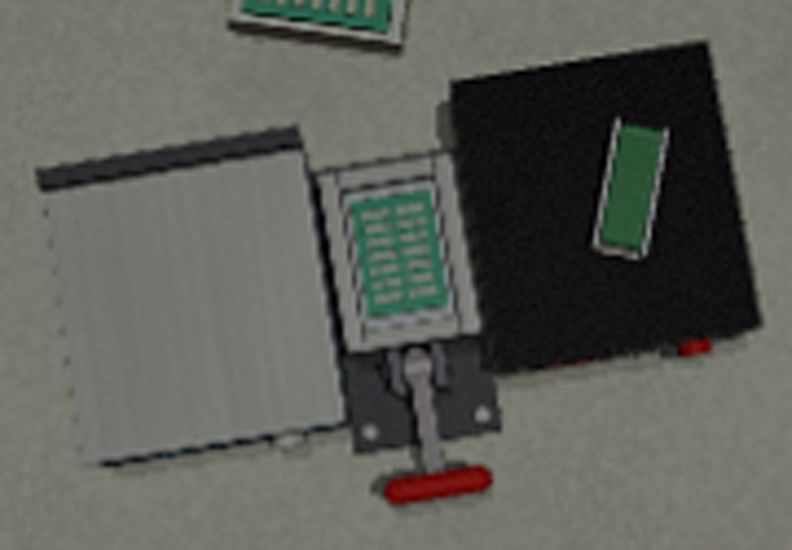

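Run:
```python
from h import *
def cp(l): return np.array(l)/4.4+[170-.4,105-.4]
a=np.radians(8.8);R=np.array([[np.cos(a),-np.sin(a)],[np.sin(a),np.cos(a)]])
M=np.array([578.5,-9.5])
for nm,p,z in(("front L,R",[[100,463],[345,425]],.073),("joinL,R",[[48,190],[305,150]],.073),("rail top frontL,R",[[46,190],[303,148]],.088),("railbackL,R",[[38,171],[298,127]],.088),("rimBL,BR,FR,FL",[[317,170],[450,150],[482,333],[352,353]],.075),("warm BL,BR,FR,FL",[[452,82],[708,42],[760,325],[495,370]],.073)):
    w=back("top",cp(p),z)[:,:2]*1000; print(nm,w.round(0).tolist(),"mould:",((w-M)@R).round(0).tolist(), 'dir',np.degrees(np.arctan2(*(w[1]-w[0])*[1,-1])).round(1))
```

```text
front L,R [[446.0, 181.0], [469.0, 26.0]] mould: [[-102.0, 208.0], [-103.0, 52.0]] dir 8.3
joinL,R [[622.0, 216.0], [645.0, 51.0]] mould: [[77.0, 217.0], [75.0, 49.0]] dir 8.0
rail top frontL,R [[619.0, 214.0], [643.0, 51.0]] mould: [[74.0, 215.0], [73.0, 50.0]] dir 8.5
railbackL,R [[631.0, 219.0], [657.0, 54.0]] mould: [[87.0, 218.0], [87.0, 51.0]] dir 8.8
rimBL,BR,FR,FL [[632.0, 43.0], [644.0, -42.0], [526.0, -61.0], [514.0, 21.0]] mould: [[61.0, 43.0], [59.0, -42.0], [-60.0, -43.0], [-59.0, 40.0]] dir 8.0
warm BL,BR,FR,FL [[689.0, -44.0], [714.0, -210.0], [530.0, -237.0], [503.0, -69.0]] mould: [[104.0, -51.0], [103.0, -219.0], [-83.0, -217.0], [-84.0, -47.0]] dir 8.7
```

```bash
cat >> h.py <<'E'
YAW=8.7;_a=np.radians(YAW);RM=np.array([[np.cos(_a),-np.sin(_a)],[np.sin(_a),np.cos(_a)]]);M=np.array([.5785,-.0095])
def W(x,y,tipz): # mould-frame mm, tip height mm -> TCP position
    return [*(M+RM@[x/1e3,y/1e3]),tipz/1e3+robot.tip_reach]
def O(dy): return [180,0,YAW+dy]
def st(s): print(s,round(robot.current_time_s(),2),np.round(robot.current_tool_pos(),4),np.round(robot.current_contact_force(),1),round(robot.current_finger_gap(),2))
E
python3 - <<'E'
from h import *
print(robot.tip_reach,back("top",[[416,209]],.05)); st("t0")
for p,o in((W(-151,0,140),O(0)),(W(-20,-70,140),O(-90)),(W(-20,105,83),O(-90)),(W(-100,130,140),O(0)),(W(-100,130,140),O(180))):
    q=robot.inverse_kinematics(p,o); print(None if q is None else np.round(q,0))
p=robot.current_tool_pos();robot.line_to([p[0],p[1],.38],velocity=.25)
fingers.gripper_to(0); print(robot.tip_reach)
robot.move_to(W(-151,0,200),O(0)); st("above")
robot.line_to(W(-151,0,82),velocity=.15); st("near")
print(robot.line_to(W(-151,0,31),velocity=.04,f_stop=45)); st("pressed")
robot.pause(.4); st("hold")
robot.line_to(W(-151,0,130),velocity=.2); st("up")
E
```

```text
0.017 [[ 0.44264716 -0.45416353  0.05      ]]
t0 0.9 [ 0.1729 -0.5221  0.2483] [-0.3  0.6 -1.1] 1.0
[ 32.  11. -34. 111.   7.  60. -86.]
[  15.   25.  -11.   90.    5.   65. -169.]
[ -54.   39.   64.  100.  -39.   66. -149.]
[  28.   21.  -53.  105.   19.   63. -113.]
[ 32.  23. -59. 105.  22.  65.  64.]
0.017
above 4.42 [ 0.4296 -0.0335  0.2172] [0.2 0.5 0.7] 0.0
near 5.35 [ 0.4301 -0.0324  0.0997] [ 0.7 -0.2  0.1] -0.0
True
pressed 6.45 [ 0.4255 -0.0332  0.0533] [-3.  -0.2 12.5] -0.0
hold 6.85 [ 0.4254 -0.0332  0.0533] [-3.5 -0.8 12.5] 0.0
up 7.47 [ 0.4284 -0.0325  0.146 ] [-0.5  0.1  0.7] -0.0
```

```bash
python3 - <<'E'
from h import *
robot.line_to(W(-151,0,190),velocity=.25)
robot.move_to(W(0,-85,190),O(-90)); fingers.gripper_to(.5); st("pre")
for n in("side","top"):
    f=vision.grab_frame(n); b=(slice(120,270),slice(150,350))if n=="side" else (slice(95,245),slice(160,360))
    cv2.imwrite(f"pics/{n}1.png",cv2.resize(f[b][:,:,::-1],(800,600),interpolation=cv2.INTER_CUBIC))
    h=cv2.cvtColor(f,cv2.COLOR_RGB2HSV).astype(int);m=(h[...,0]>60)&(h[...,0]<95)&(h[...,1]>90)
    for c in comps(m,40): print(n,rect(n,c,.1045),c[:,0].mean(0))
E
python3 -c "
import cv2,numpy as np
cv2.imwrite('pics/both1.png',np.vstack([cv2.resize(cv2.imread('pics/%s1.png'%n),(400,300)) for n in('side','top')]))"
```

```text
pre 9.7 [ 0.5913 -0.0936  0.2072] [ 0.7 -0.3 -0.2] 0.5
side (array([758.7, 110.3]), array([97.8, 63.2]), 81.0) [171.42307692 206.        ]
side (array([581.5, -10.5]), array([74.1, 57. ]), 9.2) [231.875    182.109375]
side (array([ 616., -145.]), array([26.9, 77.2]), 78.6) [224.72340426 156.42553191]
side (array([ 801. , -804.2]), array([150.8,  85.5]), 6.2) [196.92405063  64.        ]
top (array([578. ,  -9.1]), array([73.4, 49.9]), 8.9) [260.27906977 160.06976744]
top (array([750.8,  37.3]), array([91.6, 63.4]), 81.1) [242.78640777  98.75728155]
```

View pics/both1.png

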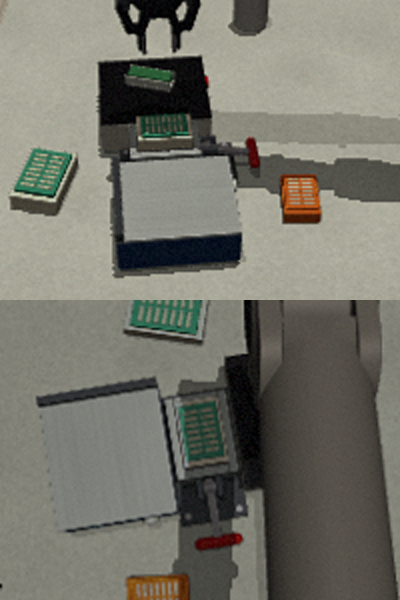

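Both views show the block raised level in the mould, at the same place in each (578, -9 mm), and the lever down. Now I'll slide it sideways.

Run:
```python
from h import *
print(np.round(robot.current_joint_positions(),0))
robot.line_to(W(0,-62,190),velocity=.2)
robot.line_to(W(0,-62,83),velocity=.15); st("down")
print(robot.line_to(W(0,-38,83),velocity=.05,f_stop=12)); st("contact")
print(robot.line_to(W(0,89,83),velocity=.06,f_stop=12)); st("pushed")
print(np.round(RM.T@(np.array(robot.current_tool_pos()[:2])-M)*1000,1))
f=vision.grab_frame("side");cv2.imwrite("pics/side2.png",cv2.resize(f[120:270,150:350,::-1],(800,600),interpolation=cv2.INTER_CUBIC))
```

```text
[  22.   27.  -22.   82.   10.   74. -172.]
down 10.93 [ 0.5888 -0.0712  0.1009] [-0.5 -0.8 -0.3] 0.5
False
contact 11.57 [ 0.5844 -0.047   0.1003] [-0.1 -0.1 -0.1] 0.5
False
pushed 13.83 [0.5651 0.0784 0.1   ] [-0.  -0.7  0.8] 0.5
[ 0.  88.9]
```

View pics/side2.png

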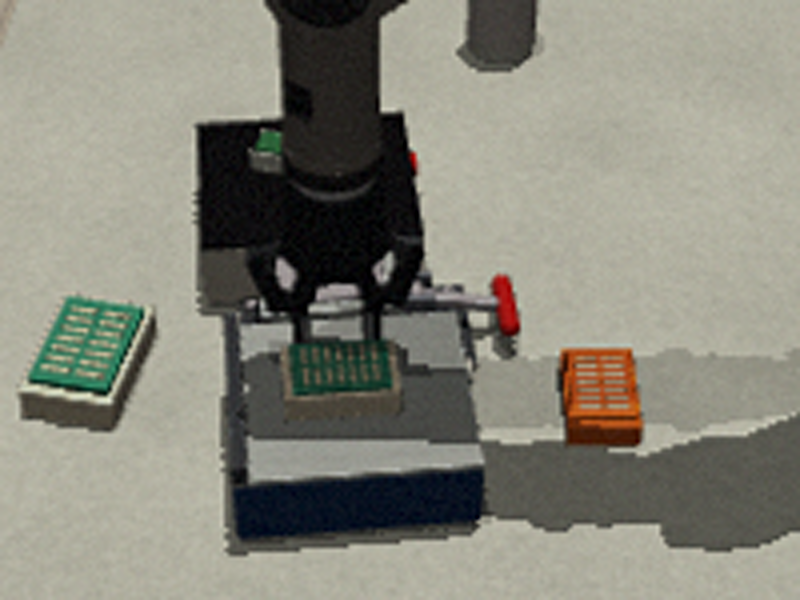

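The block sits square on the cold plate, centred around (340,370) in the crop, with both fingertips behind its long side. Next I'll back off, measure it, and push it to the rail from the front.

Run:
```python
from h import *
robot.line_to(W(0,70,83),velocity=.1); robot.line_to(W(0,70,190),velocity=.2)
fingers.gripper_to(.2)
robot.move_to(W(-100,128,190),O(0)); st("front"); print(np.round(robot.current_joint_positions(),0))
for n in("side","top"):
    f=vision.grab_frame(n)
    h=cv2.cvtColor(f,cv2.COLOR_RGB2HSV).astype(int);m=(h[...,0]>60)&(h[...,0]<95)&(h[...,1]>90)
    for c in comps(m,40):
        r=rect(n,c,.101); print(n,r,(RM.T@(r[0]/1000-M)*1000).round(1))
```

```text
front 16.5 [0.4607 0.1016 0.2071] [ 0.2 -0.7  0. ] 0.2
[-16.  10.   2. 102.  -0.  67. -96.]
side (array([561.4, 119.9]), array([73.9, 54.6]), 8.0) [  2.7 130.5]
side (array([759.6, 106.9]), array([98. , 63.6]), 81.0) [196.6  87.7]
side (array([ 617.5, -149. ]), array([27.9, 79.2]), 78.4) [  17.5 -143.8]
side (array([ 781.1, -814.3]), array([192.7,  86.4]), 7.1) [  78.5 -826.2]
top (array([558.3, 119.5]), array([74.9, 49.5]), 9.5) [ -0.5 130.6]
top (array([ 614., -153.]), array([25.4, 77.2]), 79.6) [  13.4 -147.2]
top (array([752.1,  37.5]), array([91.9, 63.6]), 81.1) [178.7  20.2]
```

Run:
```python
from h import *
X=lambda:print(np.round(RM.T@(np.array(robot.current_tool_pos()[:2])-M)*1000,1))
robot.line_to(W(-85,130.5,190),velocity=.2); robot.line_to(W(-85,130.5,81),velocity=.15); st("down")
print(robot.line_to(W(-40,130.5,81),velocity=.05,f_stop=8)); st("a");X()
print(robot.line_to(W(-12,130.5,81),velocity=.03,f_stop=8)); st("rail");X()
robot.pause(.3); st("hold")
robot.line_to(W(-85,130.5,81),velocity=.1); robot.line_to(W(-120,130.5,200),velocity=.2)
for n in("side","top"):
    f=vision.grab_frame(n)
    b=(slice(120,270),slice(150,350))if n=="side" else (slice(95,245),slice(160,360))
    cv2.imwrite(f"pics/{n}3.png",cv2.resize(f[b][:,:,::-1],(400,300),interpolation=cv2.INTER_CUBIC))
    h=cv2.cvtColor(f,cv2.COLOR_RGB2HSV).astype(int);m=(h[...,0]>60)&(h[...,0]<95)&(h[...,1]>90)
    for c in comps(m,40):
        r=rect(n,c,.101); print(n,r,(RM.T@(r[0]/1000-M)*1000).round(1))
cv2.imwrite('pics/both3.png',np.vstack([cv2.resize(cv2.imread('pics/%s3.png'%n),(400,300)) for n in('side','top')]))
```

```text
down 17.73 [0.4754 0.1068 0.0988] [ 0.8 -0.  -0.2] 0.2
False
a 18.77 [0.5194 0.1135 0.098 ] [-0.1 -0.7  0.4] 0.2
[-39.8 130.5]
True
rail 19.4 [0.5346 0.1157 0.0971] [ 0.  -0.2 -0.3] 0.2
[-24.4 130.4]
hold 19.7 [0.5331 0.1154 0.0966] [-1.   0.5 -0.6] 0.2
side (array([592.4, 124.6]), array([73.3, 54.8]), 9.2) [ 34.  130.5]
side (array([759.7, 106.8]), array([98.1, 63.4]), 81.0) [196.7  87.6]
side (array([ 617.4, -149. ]), array([27.9, 79.1]), 78.4) [  17.4 -143.8]
side (array([ 783.3, -813.9]), array([194.9,  94.4]), 3.6) [  80.8 -826.1]
top (array([589.7, 124.5]), array([73.9, 50.3]), 8.5) [ 31.3 130.8]
top (array([ 616. , -153.6]), array([25.6, 81.4]), 79.3) [  15.3 -148.1]
top (array([752.2,  37.5]), array([91.9, 63.4]), 81.1) [178.8  20.2]
```

View pics/both3.png

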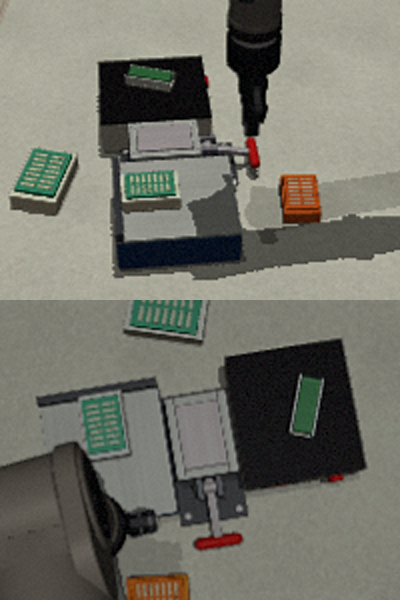

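The block is at the rail, at (150,185) in the side half and (105,425) in the top half. It is square within about 0.5° and at x = 31 mm, against an expected 30.5. The stop force rose at the expected place, so I'm handing in.

Run:
```python
from h import *
print(workorder.close_job()); st("end")
```

```text
the job is handed in; nothing more can be done
None
the job is handed in; nothing more can be done
```

I pressed the lever fully down, slid the wax block onto the cold plate and pushed it up square against the rail, then handed the job in; no verdict came back, but my last measurement put it about 1 mm from the expected spot and square to about 0.5°.

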